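# Pack the tea tins in the caddy and wedge them tight

## Task

Pack the three square tins upright in a row in the wooden caddy: the largest against the tall stop board, the middle one next, then the smallest. Then stand the wooden wedge, thin end down and its upright face against the narrow end post, in the last gap and press it firmly down until the whole row is tight. Leave the round tins where they stand.

Things in the scene. Friction and masses are not known exactly. Their poses are not given: they have to be found in the camera images.
- caddy: Wooden trough, fixed to the counter, 204 x 96 mm outside; inside 188 mm long (its x, the row) by 80 mm wide (its y). Floor 6 mm, walls 8 mm thick. Sides and +x end low (top 24 mm above the counter); -x end: tall full-width stop board (top 86 mm); +x end carries in its middle a narrow post 36 mm wide (top 68 mm). Origin: centre of the underside.
- caddy_stop (a point): Point on the caddy's inner floor (6 mm above the counter) at the foot of the tall stop board's inner face, on the middle line. Axes as the caddy's: x runs along the row, away from the stop board.
- caddy_end (a point): Point on the caddy's inner floor at the foot of the narrow post's inner face, on the middle line. Axes as the caddy's.
- tin_large: Upright closed tin of bare steel with a flat black lid 6 mm thick, inset 2 mm all round; SQUARE, the largest: 60 x 60 mm, 90 mm high with lid (lid from 84 mm up). About 0.12 kg. Origin: centre of the underside, z up, x and y square to the sides.
- tin_medium: Upright closed tin of bare steel with a flat black lid 6 mm thick, inset 2 mm all round; SQUARE, the middle size: 52 x 52 mm, 74 mm high with lid (lid from 68 mm up). About 0.09 kg. Origin and axes likewise.
- tin_small: Upright closed tin of bare steel with a flat black lid 6 mm thick, inset 2 mm all round; SQUARE, the smallest: 44 x 44 mm, 58 mm high with lid (lid from 52 mm up). About 0.06 kg. Origin and axes likewise.
- wedge: Brown wooden wedge standing on its thin steel-shod foot, 62 mm high, 0.1 kg. Face at its +x upright, face at its -x slopes: 16 mm thick (x) at the foot, 37 mm at the top; starts with the slope facing the robot. Along y 50 mm wide, plain sides to grip. Origin: centre of the foot, z up. Pushed down with 10 to 20 N it slides the tins to the stop board and jams, foot about 6 mm above the caddy floor.
- round_large: Look-alike that stays: the same steel and black lid but ROUND, 60 mm across, 90 mm high. Origin: centre of the underside.
- round_small: Look-alike that stays: the same steel and black lid but ROUND, 46 mm across, 58 mm high. Origin: centre of the underside.
Mind the look-alikes: they are no part of the job. What is shaped like the wedge but turquoise is not meant.

How it is judged (in metres and radians):
At the end, for the whole second after the job is handed in: Along the caddy: tins at -64, -8, +40 mm (each within 8), wedge foot at +86 (within 7); all within 20 mm of the middle line. Tins flat on the floor, upright; wedge foot under 19 mm above the counter, tilt under 0.15 rad; all at rest. Round tins upright, moved under 30 mm (x of tin_large in the frame of caddy between -0.072 and -0.056 m and y of tin_large in the frame of caddy between -0.02 and 0.02 m and z of each of tin_large, tin_medium, tin_small in the frame of caddy below 0.012 m and angle between each of tin_large, tin_medium, tin_small, round_large, round_small's own z axis and vertical below 0.1 rad and linear speed of each of tin_large, tin_medium, tin_small, wedge below 0.01 m/s and x of tin_medium in the frame of caddy between -0.016 and 0 m and y of tin_medium in the frame of caddy between -0.02 and 0.02 m and x of tin_small in the frame of caddy between 0.032 and 0.048 m and y of tin_small in the frame of caddy between -0.02 and 0.02 m and x of wedge in the frame of caddy between 0.079 and 0.093 m and y of wedge in the frame of caddy between -0.02 and 0.02 m and z of wedge in the frame of caddy below 0.019 m and angle between wedge's own z axis and vertical below 0.15 rad and distance of each of round_large, round_small from where it was at the start of the episode below 0.03 m); the robot touches nothing.
It fails at once if a round tin is moved more than 30 mm or tipped (distance of any of round_large, round_small from where it was at the start of the episode above 0.03 m or angle between any of round_large, round_small's own z axis and vertical above 0.35 rad).
It also fails if it takes over 138 s, if anything falls off the work surface, if the arm or the gripper's body presses on something with over 40 N, if the wrist force passes 120 N, or if a joint passes its speed limit or range.

## Robot

A 7-joint arm with a two-finger parallel gripper is mounted at the origin on the work surface. World frame = base frame: x ahead of the robot, y to its left, z up, the work surface at z = 0. Lengths are in mm, angles in degrees, forces in N, time in s.
With the tool pointing down it reaches from about 400 to 875 mm from the base axis. Payload 4.4 kg.
Tool frame: the origin (TCP) lies at the very end of the fingers, on their centre line; the grasp point (between the pads) lies bot.grip_depth behind it (bot.grip_depth is the distance from the TCP to the grasp point, in mm); z points along the fingers, y is the line along which they close (so a half turn about z gives the same grasp; the last joint's range is limited). The gripper opens to 85 mm and grips with 20 to 120 N. Pads are 22 mm wide; open, the fingers measure 114 mm over their backs; the gripper's body (76 mm by 85 mm) begins 54 mm behind the grasp point. The pads swing forward as they close: fully open they stand 13 mm farther back than shut.
Start: joints at [-72.181, 36.005, 2.206, 86.941, -1.547, 57.084, -1.146], TCP at [239.143, 604.424, 231.313] pointing down, gripper open.
Joint ranges: [-175.42, 175.42], [-21.48, 121.26], [-71.46, 75.88], [10.55, 141.38], [-63.04, 243.04], [13.31, 113.54], [-168.57, 168.57]. Speed limits (degrees/s): [147.25, 147.25, 180, 180, 180, 180, 180].

## Interface

Orientations are given as [roll, pitch, yaw] about the fixed x, y, z axes, in that order (R = Rz(yaw) Ry(pitch) Rx(roll)).
In Python, from bench import bot gives the robot as it stands.
- The arm moves only by the tool arm_command, never from a script. Its argument "moves" is a list of rows, each a list of 7 numbers: the turn, a rotation vector about the tool's x, y, z in degrees, then the shift along the tool's x, y, z in mm, then the opening, from 0 (shut) to 1 (fully open). In form: [[wx, wy, wz, tx, ty, tz, grip], ...]. A call has 1 to 12 rows; each row is the pose to reach, as a shift and turn from the pose commanded when the call began, along the tool's axes at that moment; what a row does not reach only later rows make up. A row lasts 1/12 s, in which the tool goes at most 41.7 mm and 7.16 degrees, less where a joint would pass 70% of its speed; a pose out of reach is approached as far as the arm can. A call with a gripper value outside its range is refused whole. The fingers move at their own pace and stop on an object; the grip force is fixed at half the most. Time passes only in rows, so rows that repeat a pose let the fingers close. It gives the time, the measured TCP pose, the force, the opening and the grip force at its end, in the units of the state.
- bot.state(): the state, without advancing time (a new reading comes with each control period).
- bot.read_camera(name): name is "scene" or "top"; returns the picture (384x512x3 uint8, blue, green, red); there is no depth.
- bot.camera_model(name): a dict with "camera_matrix" (3x3 intrinsics, pixels), "view" (4x4, takes a point from world to camera coordinates). Camera axes: x right, y up, looking along -z (the intrinsics and any distortion apply to the point x, -y, -z); pixel columns grow to the right and rows downward; lengths in mm; the calibration is good to about 2 mm. A picture is of the moment at which its call begins. camera_model takes no time and is no camera call.
- bot.hand_in(): hands the job in; it is judged then, once.
The state is a dict: "time": time; "joint_positions": joint angles; "dq": joint speeds; "joint_torque": joint torques, N m; "ee_pos": TCP position; "ee_rot": TCP orientation; "ft_force": force on the tool from outside, world axes, zero at the start; "wrist_torque": the same for the moment, N m; "finger_gap": finger opening in mm; "finger_force": force on a finger pad.
Only numpy, scipy, OpenCV 4.12 (cv2) and the standard library are available. Lean on these libraries where they do the work, as an engineer would, in place of code of your own. Each camera call takes 0.05 s, during which the arm holds its last target. There are 200 camera calls.

## Working session

There is one attempt and no reset: what is moved stays moved. The work goes in short steps, Python scripts to look and compute and a tool call to move; the robot and the scene stay as the last step left them, time stands still between calls to the robot, and variables do not carry over. Pictures are saved under pics/ and viewed, at most 14 in all, crops included, and the job is handed in when it is done.

Besides the shell and the picture viewer there is one more tool, called in YAML: its name, and indented under it one key for each argument. arm_command: Moves the arm, as the interface text tells. Its arguments: {"type":"object","properties":{"moves":{"type":"array"}},"required":["moves"]}

```bash
mkdir -p pics; ls
python3 - <<'E'
from bench import bot
import cv2
s=bot.state();print(s,bot.grip_depth)
for n in("scene","top"):
    cv2.imwrite(f"pics/{n}0.png",cv2.resize(bot.read_camera(n),(800,600)));m=bot.camera_model(n);print(m)
E
```

```text
pics
{'time': 0.0, 'joint_positions': array([-72.1795392 ,  36.05829362,   2.20086532,  86.99849848,
        -1.54719516,  57.08445314,  -1.14776759]), 'dq': array([ 9.68458987e-05, -1.47240461e-02,  3.72684966e-02, -8.92984749e-02,
        5.05903691e-02,  8.35764463e-02, -2.92215724e-02]), 'joint_torque': array([-7.91095208e-04, -5.63406622e+01,  1.22577868e+00, -1.93439770e+01,
        1.09732113e-02,  1.05170891e-02, -5.38415904e-06]), 'ee_pos': array([238.89776938, 603.80416305, 230.3816523 ]), 'ee_rot': array([-1.79888375e+02,  3.33954030e-04,  1.58408829e+02]), 'ft_force': array([ 0.09719752, -0.67207044,  0.47154654]), 'wrist_torque': array([-0.01101141, -0.01569132,  0.00736238]), 'finger_force': 0.0, 'finger_gap': 85.13815333498778} 18.700000000000003
{'camera_matrix': array([[413.72227762,   0.        , 260.28413635],
       [  0.        , 413.72227762, 191.4117734 ],
       [  0.        ,   0.        ,   1.        ]]), 'view': array([[ 4.17448128e-01,  9.08690991e-01, -4.21224014e-03,
        -3.07482696e+02],
       [-5.98583131e-01,  2.78467852e-01,  7.51101785e-01,
         2.74694047e+02],
       [ 6.83692399e-01, -3.11024658e-01,  6.60172982e-01,
        -1.30475085e+03],
       [ 0.00000000e+00,  0.00000000e+00,  0.00000000e+00,
         1.00000000e+00]])}
{'camera_matrix': array([[451.64942223,   0.        , 258.05076471],
       [  0.        , 451.64942223, 194.32369265],
       [  0.        ,   0.        ,   1.        ]]), 'view': array([[-1.83864627e-02, -9.99726189e-01,  1.44735769e-02,
         7.38862989e+01],
       [ 9.94004864e-01, -1.67169358e-02,  1.08050336e-01,
        -5.31796739e+02],
       [-1.07778797e-01,  1.63734694e-02,  9.94040060e-01,
        -1.03611976e+03],
       [ 0.00000000e+00,  0.00000000e+00,  0.00000000e+00,
         1.00000000e+00]])}
```

View pics/scene0.png

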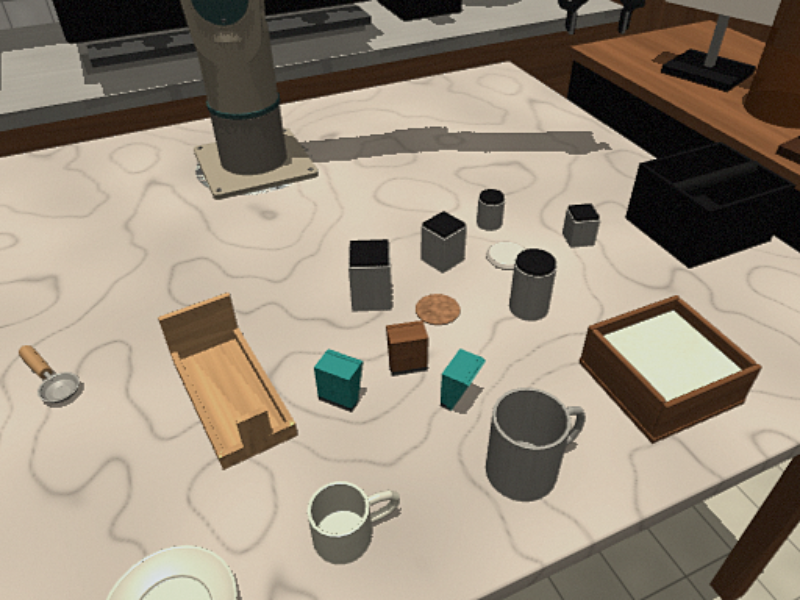

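View pics/top0.png

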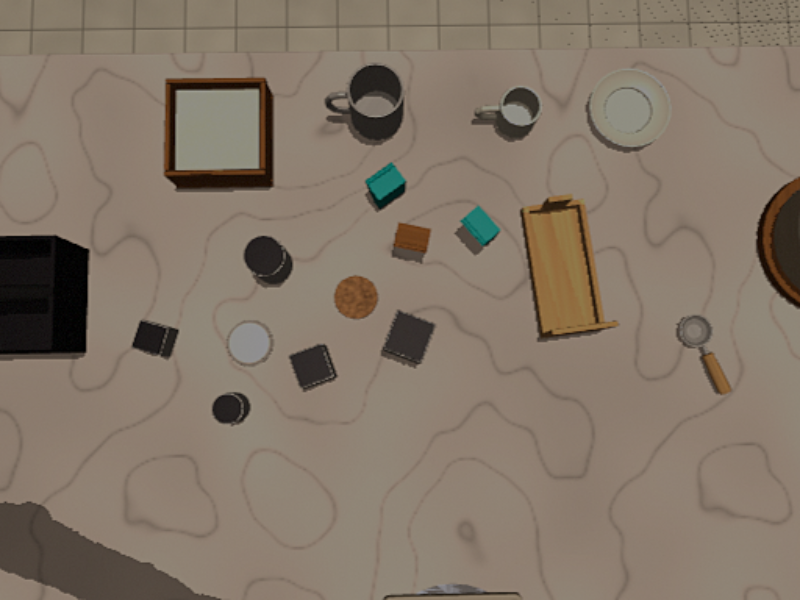

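The top view (800x600) shows the square tins at: large (409,338), medium (313,367), small (155,338). The round tins are at (266,258) and (231,408), the brown wedge at (412,238), and the caddy spans (525–615, 200–335) with the stop board at the bottom, nearer the robot.

```bash
cat > h.py <<'E'
import numpy as np,cv2
from bench import bot
def proj(n,P):
    m=bot.camera_model(n);P=np.atleast_2d(P).astype(float)
    c=P@m['view'][:3,:3].T+m['view'][:3,3];c=c*[1,-1,-1];u=c@m['camera_matrix'].T
    return u[:,:2]/u[:,2:]
def back(n,uv,z):
    m=bot.camera_model(n);uv=np.atleast_2d(uv).astype(float)
    d=np.c_[uv,np.ones(len(uv))]@np.linalg.inv(m['camera_matrix']).T*[1,-1,-1]
    R=m['view'][:3,:3];d=d@R;o=-R.T@m['view'][:3,3]
    return o+d*((z-o[2])/d[:,2])[:,None]
E
python3 - <<'E'
from h import *
im=bot.read_camera("top");cv2.imwrite("pics/top1full.png",im)
c=im[96:282,77:403];cv2.imwrite("pics/top1.png",cv2.resize(cv2.convertScaleAbs(c,alpha=1.6),None,fx=2.4,fy=2.4,interpolation=cv2.INTER_CUBIC))
im=bot.read_camera("scene");cv2.imwrite("pics/sc1full.png",im)
g=cv2.cvtColor(cv2.imread("pics/top1full.png"),cv2.COLOR_BGR2GRAY)
for t in (28,36,45):
  k=(g<t).astype(np.uint8);N,_,st,ce=cv2.connectedComponentsWithStats(k)
  L=_
  for i in range(1,N):
    if 200<st[i,4]<1500:
        pts=np.argwhere(L==i)[:,::-1].astype(np.float32);print(t,st[i,4],ce[i].round(1),cv2.minAreaRect(pts))
E
```

```text
28 374 [125.   66.4] ((137.0, 80.5), (57.99999237060547, 54.99999237060547), 0.0)
28 692 [151.  105.4] ((155.18234252929688, 101.3133544921875), (48.81050491333008, 86.31338500976562), 46.87787628173828)
28 237 [492.7 162.2] ((495.8138427734375, 158.28233337402344), (76.53095245361328, 21.644716262817383), 83.1572265625)
28 217 [ 94.8 215.5] ((95.20755004882812, 215.27357482910156), (17.0327091217041, 16.62062644958496), 15.945395469665527)
36 435 [239.   52.1] ((239.41786193847656, 53.199363708496094), (22.62843132019043, 31.158702850341797), 87.95458984375)
36 402 [125.1  67.7] ((136.0, 81.0), (56.0, 60.0), 90.0)
36 735 [150.5 106. ] ((154.90420532226562, 101.31835174560547), (49.17500305175781, 86.31024169921875), 47.366249084472656)
36 355 [241.6  78.9] ((241.44671630859375, 77.41393280029297), (21.909652709960938, 33.226619720458984), 84.80557250976562)
36 271 [492.8 162.4] ((495.7822265625, 158.18081665039062), (78.40890502929688, 22.76894187927246), 83.9909896850586)
36 253 [166.1 161.8] ((168.32786560058594, 163.10655212402344), (23.43075180053711, 23.046640396118164), 39.805
[... 631 characters left out ...]
 ] ((495.76116943359375, 158.1988067626953), (78.40853881835938, 22.923294067382812), 83.91146850585938)
45 869 [503.6 154.9] ((502.0, 155.0), (66.0, 18.0), 90.0)
45 209 [365.5 151.3] ((372.54412841796875, 163.07354736328125), (83.34831237792969, 28.6402645111084), 59.03623962402344)
45 612 [170.9 165.8] ((171.50001525878906, 166.00001525878906), (31.819805145263672, 23.33452033996582), 45.0)
45 304 [ 95.2 215.7] ((95.44999694824219, 215.65000915527344), (17.708751678466797, 17.39252471923828), 18.43494987487793)
45 339 [198.3 233.3] ((200.11312866210938, 234.1861114501953), (22.811349868774414, 23.323963165283203), 70.01689147949219)
45 251 [144.8 261.1] ((144.5, 261.0), (16.0, 17.0), 90.0)
```

View pics/top1.png

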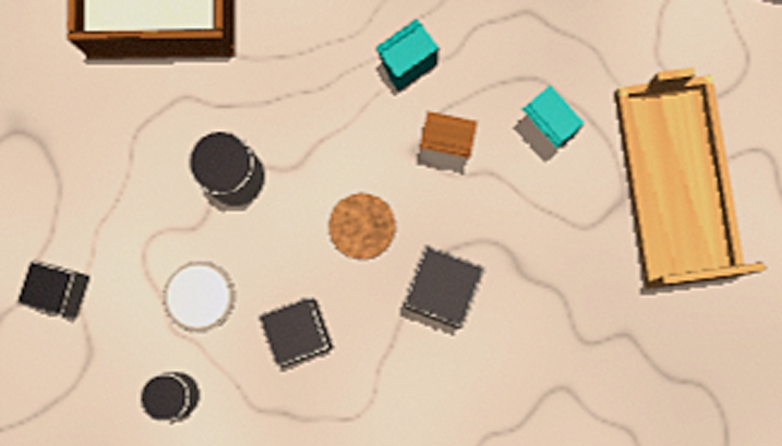

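```bash
cat > fit.py <<'E'
from h import *
from scipy.optimize import minimize
def rt(p,P):
    c,s=np.cos(p[2]),np.sin(p[2]);P=np.array(P,float)
    return np.c_[p[0]+c*P[:,0]-s*P[:,1],p[1]+s*P[:,0]+c*P[:,1],P[:,2]]
def box(x0,x1,y0,y1,z0,z1): return [(x,y,z) for x in(x0,x1) for y in(y0,y1) for z in(z0,z1)]
def tin(w,h): a=w/2;return box(-a,a,-a,a,0,h-6)+box(2-a,a-2,2-a,a-2,h-6,h)
M={'large':(tin(60,90),[(-30,-30,84),(30,-30,84),(30,30,84),(-30,30,84)]),'medium':(tin(52,74),None),'small':(tin(44,58),None),
'wedge':([(x,y,z) for y in(-25,25) for x,z in((-8,0),(8,0),(8,62),(-29,62))],None)}
C=[[(-102,48,24),(102,48,24),(102,-48,24),(-102,-48,24)],]
CL=[((-94,40,24),(94,40,24)),((-94,-40,24),(94,-40,24)),((-102,48,24),(102,48,24)),((-102,-48,24),(102,-48,24)),((102,48,24),(102,18,24)),((102,-48,24),(102,-18,24)),
((-94,48,86),(-94,-48,86)),((-102,48,86),(-102,-48,86)),((102,-18,68),(102,18,68)),((94,-18,68),(94,18,68))]
def lines(name,p,cam):
    if name=='caddy': return [proj(cam,rt(p,l)) for l in CL]
    h=cv2.convexHull(proj(cam,rt(p,M[name][0])).astype(np.float32))[:,0]
    return [np.array([h[i-1],h[i]]) for i in range(len(h))]
def grad(im,s):
    b=cv2.GaussianBlur(im.astype(np.float32),(0,0),s)
    return np.minimum(np.hypot(cv2.Sobel(b,-1,1,0),cv2.Sobel(b,-1,0,1)).max(2),120)
def fit(name,p,ims,cams=('top','scene')):
    for s in(2.5,1.2):
        G={c:grad(ims[c],s) for c in cams}
        def f(q):
            v=0
            for c in cams:
                pts=np.vstack([a+(b-a)*np.linspace(0,1,max(2,int(np.hypot(*(b-a))*2)))[:,None] for a,b in lines(name,q,c)]).astype(np.float32)
                v-=cv2.remap(G[c],pts[None,:,0],pts[None,:,1],cv2.INTER_LINEAR).mean()
            return v
        sim=np.array([p,p+np.array([6,0,0]),p+np.array([0,6,0]),p+np.array([0,0,.12])])
        r=minimize(f,p,method='Nelder-Mead',options=dict(initial_simplex=sim));p=r.x
    return p,r.fun
E
cat > run1.py <<'E'
from fit import *
ims={'top':cv2.imread('pics/top1full.png'),'scene':cv2.imread('pics/sc1full.png')}
cr=lambda q:np.array(q)/2.4+[77,96]
Q={'large':([(427,245),(484,266),(462,323),(404,308)],86),'medium':([(260,319),(315,298),(331,347),(284,369)],70),'small':([(36,262),(75,270),(62,315),(20,303)],55),'wedge':([(427,112),(476,120),(472,154),(420,142)],62)}
out={}
for n,(q,z) in Q.items():
    w=back('top',cr(q),z)[:,:2];c=w.mean(0);d=w[0]-w[3]if n=='wedge' else w[1]-w[0];p=np.array([*c,np.arctan2(d[1],d[0])])
    if n=='wedge':p[:2]+=10*np.array([np.cos(p[2]),np.sin(p[2])])
    for cams in(('top','scene'),('top',),('scene',)):
        r,f=fit(n,p,ims,cams);print(n,p[:2].round(),np.degrees(p[2]).round(1),cams,r[:2].round(1),np.degrees(r[2]).round(1),round(f,1))
        if len(cams)==2: out[n]=r
w=back('top',cr([(618,90),(712,82),(741,265),(641,283)]),24)[:,:2];d=w[0]+w[1]-w[2]-w[3];p=np.array([*w.mean(0),np.arctan2(d[1],d[0])])
for cams in(('top','scene'),('top',),('scene',)):
    r,f=fit('caddy',p,ims,cams);print('caddy',p[:2].round(),np.degrees(p[2]).round(1),cams,r[:2].round(1),np.degrees(r[2]).round(1),round(f,1))
    if len(cams)==2: out['caddy']=r
np.save('out.npy',out,allow_pickle=True)
for n,q,z in(('rl',(221,162),90),('rs',(168,397),58),('tq1',(408,53),62),('tq2',(553,117),62)):print(n,back('top',cr([q]),z).round())
S=3
for cam,sl in(('top',(96,282,77,340)),('scene',(120,310,95,390))):
    a,b,c,d=sl
    s=2.7;im=cv2.resize(cv2.convertScaleAbs(ims[cam][a:b,c:d],alpha=1.5),None,fx=s,fy=s,interpolation=cv2.INTER_CUBIC)
    for n in out:
        for l in lines(n,out[n],cam):
            l=((l-[c,a]+.5)*s).astype(int);cv2.line(im,l[0].tolist(),l[1].tolist(),(0,0,255),1)
    cv2.imwrite(f'pics/ov_{cam}.png',im)
E
python3 run1.py
```

```text
large [481.  57.] -111.3 ('top', 'scene') [478.4  60. ] -111.7 -236.6
large [481.  57.] -111.3 ('top',) [478.4  60.2] -111.8 -116.8
large [481.  57.] -111.3 ('scene',) [479.3  58. ] -110.9 -120.0
medium [439. 195.] -70.0 ('top', 'scene') [440.7 199.2] -69.7 -239.5
medium [439. 195.] -70.0 ('top',) [440.7 199.2] -69.7 -119.5
medium [439. 195.] -70.0 ('scene',) [439.5 200.6] -70.0 -120.0
small [487. 432.] -102.6 ('top', 'scene') [487.4 436. ] -109.1 -239.8
small [487. 432.] -102.6 ('top',) [487.3 436.1] -109.1 -119.8
small [487. 432.] -102.6 ('scene',) [488.5 435.7] -104.8 -120.0Traceback (most recent call last):
  File "run1.py", line 10, in <module>
    r,f=fit(n,p,ims,cams);print(n,p[:2].round(),np.degrees(p[2]).round(1),cams,r[:2].round(1),np.degrees(r[2]).round(1),round(f,1))
        ~~~^^^^^^^^^^^^^^
  File "fit.py", line 30, in fit
    r=minimize(f,p,method='Nelder-Mead',options=dict(initial_simplex=sim));p=r.x
    res = _minimize_neldermead(fun, x0, args, callback, bounds=bounds,
                               **options)
    fxr = func(xr)
    fx = function(np.copy(x), *(wrapper_args + args))
  File "fit.py", line 26, in f
    pts=np.vstack([a+(b-a)*np.linspace(0,1,max(2,int(np.hypot(*(b-a))*2)))[:,None] for a,b in lines(name,q,c)]).astype(np.float32)
                                                                                              ~~~~~^^^^^^^^^^
  File "fit.py", line 15, in lines
    h=cv2.convexHull(proj(cam,rt(p,M[name][0])).astype(np.float32))[:,0]
                     ~~~~^^^^^^^^^^^^^^^^^^^^^^
  File "h.py", line 4, in proj
    m=bot.camera_model(n);P=np.atleast_2d(P).astype(float)
ValueError: time passes only in moves, steps and waits
```

```bash
sed -i 's/^def proj/CM={n:bot.camera_model(n) for n in("scene","top")}\ndef proj/; s/m=bot.camera_model(n)/m=CM[n]/' h.py; sed -i 's/,120)/,250)/' fit.py; python3 run1.py
```

```text
large [481.  57.] -111.3 ('top', 'scene') [479.8  58.8] -112.5 -406.6
large [481.  57.] -111.3 ('top',) [479.7  59.4] -112.1 -159.7
large [481.  57.] -111.3 ('scene',) [480.1  57.7] -111.4 -249.6
medium [439. 195.] -70.0 ('top', 'scene') [440.7 199.1] -70.3 -440.9
medium [439. 195.] -70.0 ('top',) [440.6 198.9] -69.9 -192.7
medium [439. 195.] -70.0 ('scene',) [440.6 199.9] -71.4 -248.9
small [487. 432.] -102.6 ('top', 'scene') [487.5 436.3] -106.4 -467.0
small [487. 432.] -102.6 ('top',) [487.5 436.4] -106.1 -218.7
small [487. 432.] -102.6 ('scene',) [487.7 435.7] -109.4 -249.2
wedge [639.  47.] -13.9 ('top', 'scene') [638.8  47.8] -13.1 -393.2
wedge [639.  47.] -13.9 ('top',) [638.2  48.7] -13.5 -162.6
wedge [639.  47.] -13.9 ('scene',) [640.3  46.1] -11.8 -241.7
caddy [ 586. -179.] 5.4 ('top', 'scene') [ 586.7 -182.2] 6.7 -265.3
caddy [ 586. -179.] 5.4 ('top',) [ 578.6 -175.1] 6.6 -164.3
caddy [ 586. -179.] 5.4 ('scene',) [ 587.8 -186.8] 6.4 -148.5
rl [[599. 263.  90.]]
rs [[382. 317.  58.]]
tq1 [[708.  87.  62.]]
tq2 [[643. -51.  62.]]
```

Run:
```python
import cv2,numpy as np
from fit import *
out=np.load('out.npy',allow_pickle=True).item()
t=[]
for cam,sl in(('top',(115,220,325,400)),('scene',(180,305,95,195))):
    a,b,c,d=sl;s=5 if cam=='top' else 4.2
    ims=cv2.imread({'top':'pics/top1full.png','scene':'pics/sc1full.png'}[cam])
    im=cv2.resize(cv2.convertScaleAbs(ims[a:b,c:d],alpha=1.5),None,fx=s,fy=s,interpolation=cv2.INTER_CUBIC)
    for l in lines('caddy',out['caddy'],cam):
            l=((l-[c,a]+.5)*s).astype(int);cv2.line(im,l[0].tolist(),l[1].tolist(),(0,0,255),1)
    t.append(im[:525])
cv2.imwrite('pics/cad.png',np.hstack(t)[:, :800])
```

```text
(no output)
```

View pics/cad.png

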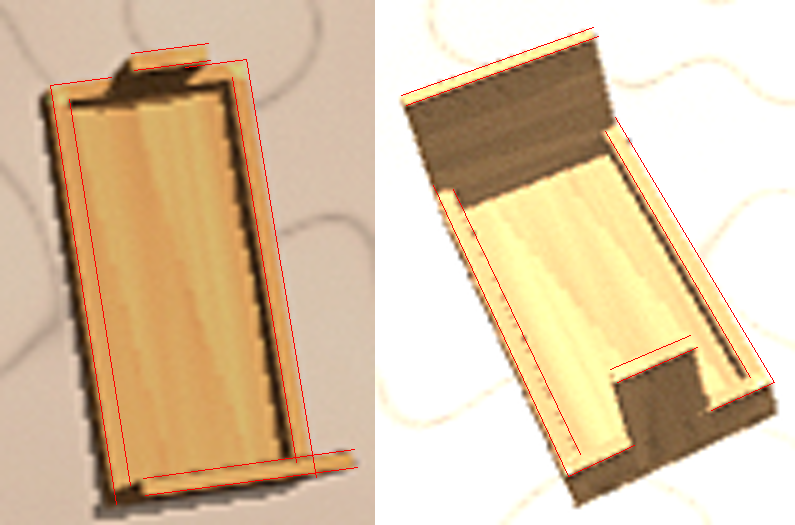

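Overlay: the model fits the scene view to about 1 px, but it sits about 1.5 px off to the right in the top view. I'll refit the caddy by silhouette.

```bash
cat > cad.py <<'E'
from fit import *
import glob
B=[box(-102,-94,-48,48,0,86),box(-102,102,-48,-40,0,24),box(-102,102,40,48,0,24),box(94,102,-48,48,0,24),box(94,102,-18,18,0,68),box(-102,102,-48,48,0,6)]
ims={'top':cv2.imread('pics/top1full.png'),'scene':cv2.imread('pics/sc1full.png')}
roi={'top':(105,230,320,410),'scene':(175,310,90,200)};S=8
m={}
for c,(a,b,l,r) in roi.items():
    i=cv2.resize(ims[c][a:b,l:r],None,fx=S,fy=S,interpolation=cv2.INTER_LINEAR)
    h=cv2.cvtColor(i,cv2.COLOR_BGR2HSV);m[c]=((h[...,1]>95)).astype(np.uint8)
    print(c,m[c].mean(),np.percentile(h[...,1],[10,50,90]))
def ren(p,c):
    a,b,l,r=roi[c];o=np.zeros_like(m[c])
    for q in B:
        u=(proj(c,rt(p,q))-[l,a]+.5)*S-.5
        cv2.fillConvexPoly(o,cv2.convexHull(np.round(u).astype(np.int32)),1)
    return o
for cams in(('top',),('scene',),('top','scene')):
    f=lambda q:-sum((ren(q,c)&m[c]).sum()/(ren(q,c)|m[c]).sum() for c in cams)
    p=np.array([586,-181,.116]);r=minimize(f,p,method='Nelder-Mead',options=dict(initial_simplex=[p,p+[5,0,0],p+[0,5,0],p+[0,0,.05]]))
    print(cams,r.x[:2].round(1),np.degrees(r.x[2]).round(2),r.fun)
v=[]
for c in m:
    v.append(cv2.resize((np.dstack([m[c],m[c]*0,ren(r.x,c)])*255),(400,520)))
cv2.imwrite('pics/iou.png',np.hstack(v))
E
python3 cad.py
```

```text
top 0.32408333333333333 [ 50.  54. 147.]
scene 0.3455660774410774 [ 41.  43. 124.]
('top',) [ 586.2 -181.5] 6.83 -0.9853011366276245
('scene',) [ 584.6 -183.5] 6.43 -0.9726410985044907
('top', 'scene') [ 586.3 -182.3] 6.83 -1.9426136623643275
```

View pics/iou.png

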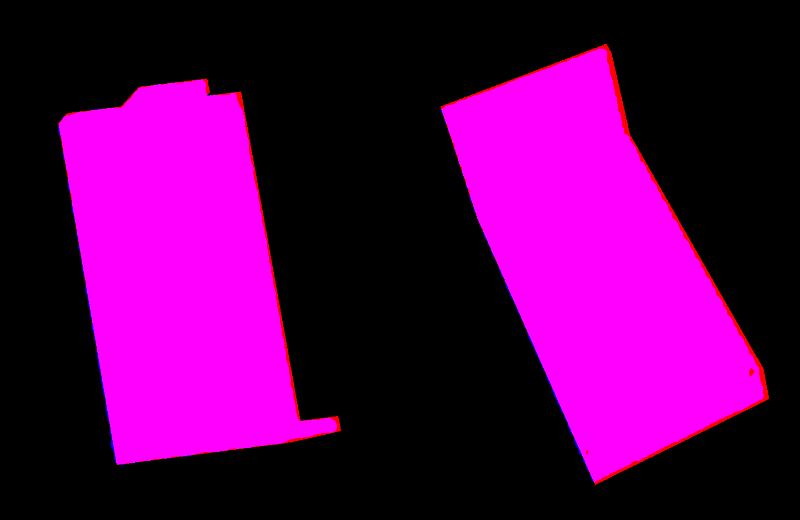

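Caddy: (586,-182), yaw 6.8°, with IoU of 0.97–0.985 in each view. Large tin next.

```bash
cat > d.py <<'E'
import sys,numpy as np
from bench import bot
from scipy.spatial.transform import Rotation as R
# usage: d.py x y z yaw [c]  -> shift in tool axes; with c, x y are caddy coordinates
a=[float(v) for v in sys.argv[1:5]];T=np.array(a[:3])
if 'c' in sys.argv:
    p=np.radians(6.8);T[:2]=np.array([585.9,-182.2])+[np.cos(p)*T[0]-np.sin(p)*T[1],np.sin(p)*T[0]+np.cos(p)*T[1]]
s=bot.state();M=R.from_euler('xyz',s['ee_rot'],degrees=True);G=R.from_euler('xyz',[180,0,a[3]],degrees=True)
print('rot',(M.inv()*G).as_rotvec(degrees=True).round(1),'shift',M.inv().apply(T-s['ee_pos']).round(1),'t',round(s['time'],1),'pos',s['ee_pos'].round(1),s['ee_rot'].round(1),'f',s['ft_force'].round(1),s['finger_gap'].round(1))
E
python3 d.py 480 59 170 158; python3 d.py 480 59 46 158
```

```text
Traceback (most recent call last):
  File "d.py", line 9, in <module>
    print('rot',(M.inv()*G).as_rotvec(degrees=True).round(1),'shift',M.inv().apply(T-s['ee_pos']).round(1),'t',round(s['time'],1),'pos',s['ee_pos'].round(1),s['ee_rot'].round(1),'f',s['ft_force'].round(1),s['finger_gap'].round(1))
                                                                                                                                                                                                             ^^^^^^^^^^^^^^^^^^^^^
AttributeError: 'float' object has no attribute 'round'
Traceback (most recent call last):
  File "d.py", line 9, in <module>
    print('rot',(M.inv()*G).as_rotvec(degrees=True).round(1),'shift',M.inv().apply(T-s['ee_pos']).round(1),'t',round(s['time'],1),'pos',s['ee_pos'].round(1),s['ee_rot'].round(1),'f',s['ft_force'].round(1),s['finger_gap'].round(1))
                                                                                                                                                                                                             ^^^^^^^^^^^^^^^^^^^^^
AttributeError: 'float' object has no attribute 'round'
```

```bash
sed -i "s/s\['finger_gap'\].round(1)/round(s['finger_gap'],1)/" d.py; python3 d.py 480 59 170 158
```

```text
rot [-0.1 -0.   0.4] shift [-424.7 -418.1   61.2] t 0.2 pos [239.  604.1 230.7] [-179.9   -0.   158.4] f [-0.3  0.2  0.2] 85.4
```

arm_command:
  moves:
    - [0,0,0.4,-30,-30,4,1]
    - [0,0,0.4,-60,-60,8,1]
    - [0,0,0.4,-88,-87,12,1]
    - [0,0,0.4,-116,-114,16,1]
    - [0,0,0.4,-144,-141,20,1]
    - [0,0,0.4,-172,-168,24,1]
    - [0,0,0.4,-200,-195,28,1]
    - [0,0,0.4,-228,-222,32,1]
    - [0,0,0.4,-256,-249,36,1]
    - [0,0,0.4,-284,-276,40,1]
    - [0,0,0.4,-312,-303,44,1]
    - [0,0,0.4,-340,-330,48,1]

```text
time: 1.2
ee_pos: [434.3, 170.7, 183.2]
ee_rot: [180.0, 0.0, 158.0]
ft_force: [0.7, -0.1, 0.2]
finger_gap: 85.4
finger_force: 0.0
```

```bash
python3 d.py 480 59 46 158
```

```text
rot [0. 0. 0.] shift [-84.2 -86.6 137.2] t 1.2 pos [434.3 170.7 183.2] [180.   0. 158.] f [ 0.7 -0.1  0.2] 85.4
```

arm_command:
  moves:
    - [0,0,0,-28,-29,0,1]
    - [0,0,0,-56,-58,0,1]
    - [0,0,0,-84,-86,0,1]
    - [0,0,0,-84,-86,0,1]
    - [0,0,0,-84,-86,30,1]
    - [0,0,0,-84,-86,60,1]
    - [0,0,0,-84,-86,90,1]
    - [0,0,0,-84,-86,115,1]
    - [0,0,0,-84,-86,130,1]
    - [0,0,0,-84,-86,137,1]
    - [0,0,0,-84,-86,137,1]

```text
time: 2.12
ee_pos: [478.6, 61.3, 45.0]
ee_rot: [-179.9, -0.1, 158.0]
ft_force: [0.2, -0.4, 0.1]
finger_gap: 85.6
finger_force: 0.0
```

```bash
python3 d.py 480 59 46 158;python3 - <<'E'
from h import *
a=bot.read_camera("top")[150:250,210:320];b=bot.read_camera("scene")[110:220,190:310]
cv2.imwrite("pics/g1.png",np.hstack([cv2.resize(a,(400,364)),cv2.resize(b,(400,364))]))
E
```

```text
rot [-0.1 -0.1  0. ] shift [-2.2 -1.6 -1. ] t 2.1 pos [478.6  61.3  45. ] [-1.799e+02 -1.000e-01  1.580e+02] f [ 0.2 -0.4  0.1] 85.6
```

View pics/g1.png

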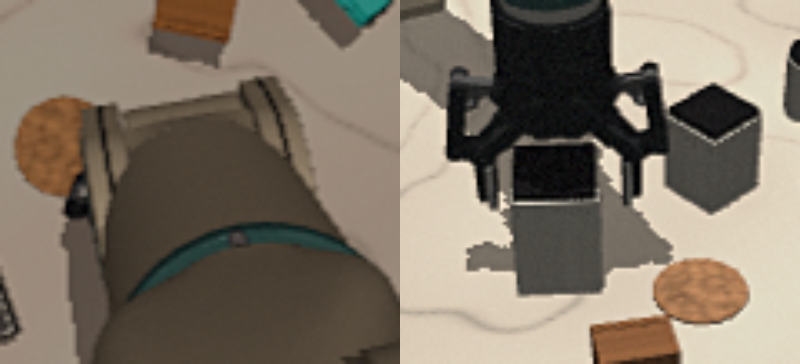

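The large tin sits centred between the open fingers, with similar gaps on both sides in the scene view. Close and lift.

arm_command:
  moves:
    - [0,0,0,-2,-1,0,1]
    - [0,0,0,-2,-1,0,0.3]
    - [0,0,0,-2,-1,0,0]
    - [0,0,0,-2,-1,0,0]
    - [0,0,0,-2,-1,0,0]
    - [0,0,0,-2,-1,0,0]
    - [0,0,0,-2,-1,0,0]
    - [0,0,0,-2,-1,-15,0]
    - [0,0,0,-2,-1,-45,0]
    - [0,0,0,-2,-1,-80,0]
    - [0,0,0,-2,-1,-110,0]
    - [0,0,0,-2,-1,-120,0]

```text
time: 3.22
ee_pos: [483.1, 59.9, 170.5]
ee_rot: [179.8, 0.3, 158.0]
ft_force: [0.6, -0.1, -0.7]
finger_gap: 59.6
finger_force: 64.8
```

```bash
python3 d.py -60 0 170 186.8 c
```

```text
rot [  0.1   0.4 -28.8] shift [-133.4 -214.8    0.5] t 3.2 pos [483.1  59.9 170.5] [179.8   0.3 158. ] f [ 0.6 -0.1 -0.7] 59.6
```

arm_command:
  moves:
    - [0,0,-3,-12,-20,0,0]
    - [0,0,-6,-28,-45,0,0]
    - [0,0,-10,-46,-74,0,0]
    - [0,0,-14,-64,-103,0,0]
    - [0,0,-18,-82,-132,0,0]
    - [0,0,-22,-100,-161,0,0]
    - [0,0,-25,-116,-187,0,0]
    - [0,0,-28,-128,-206,0,0]
    - [0,0,-28.8,-133,-215,0,0]
    - [0,0,-28.8,-133,-215,0,0]
    - [0,0,-28.8,-133,-215,0,0]

```text
time: 4.13
ee_pos: [523.4, -189.6, 166.3]
ee_rot: [180.0, -0.0, -173.3]
ft_force: [-1.0, 0.1, -0.9]
finger_gap: 59.6
finger_force: 64.8
```

```bash
python3 d.py -60 0 52 186.8 c
```

```text
rot [ 0.  -0.  -0.1] shift [ -3.   -0.2 114.3] t 4.1 pos [ 523.4 -189.6  166.3] [ 180.    -0.  -173.3] f [-1.   0.1 -0.9] 59.6
```

arm_command:
  moves:
    - [0,0,0,-3,0,0,0]
    - [0,0,0,-3,0,20,0]
    - [0,0,0,-3,0,45,0]
    - [0,0,0,-3,0,70,0]
    - [0,0,0,-3,0,90,0]
    - [0,0,0,-3,0,100,0]
    - [0,0,0,-3,0,104,0]
    - [0,0,0,-3,0,104,0]

```text
time: 4.8
ee_pos: [526.8, -188.0, 61.9]
ee_rot: [180.0, -0.1, -173.1]
ft_force: [-0.7, -0.8, -1.3]
finger_gap: 59.3
finger_force: 64.8
```

```bash
python3 d.py -60 0 51 186.8 c
```

```text
rot [ 0.  -0.1  0.1] shift [ 0.6 -1.3 10.9] t 4.8 pos [ 526.8 -188.    61.9] [ 1.800e+02 -1.000e-01 -1.731e+02] f [-0.7 -0.8 -1.3] 59.3
```

arm_command:
  moves:
    - [0,0,0,0,-1,3,0]
    - [0,0,0,0,-1,6,0]
    - [0,0,0,0,-1,9,0]
    - [0,0,0,0,-1,11,0]
    - [0,0,0,0,-1,11,0]

```text
time: 5.22
ee_pos: [527.7, -190.5, 53.4]
ee_rot: [-179.9, 0.1, -173.2]
ft_force: [-2.3, 0.7, 14.3]
finger_gap: 59.1
finger_force: 66.4
```

arm_command:
  moves:
    - [0,0,0,0,0,-1,0.3]
    - [0,0,0,0,0,-1,1]
    - [0,0,0,0,0,-1,1]
    - [0,0,0,0,0,-1,1]
    - [0,0,0,0,0,-1,1]
    - [0,0,0,0,0,-20,1]
    - [0,0,0,0,0,-55,1]
    - [0,0,0,0,0,-90,1]
    - [0,0,0,0,0,-120,1]
    - [0,0,0,0,0,-130,1]

```text
time: 6.05
ee_pos: [529.3, -190.9, 185.6]
ee_rot: [-179.8, 0.4, -173.2]
ft_force: [0.9, -0.7, -0.4]
finger_gap: 85.2
finger_force: 0.0
```

```bash
python3 d.py 441 199.5 170 200
```

```text
rot [ -0.2   0.3 -13.2] shift [ 41.6 398.1  14.2] t 6.0 pos [ 529.3 -190.9  185.6] [-179.8    0.4 -173.2] f [ 0.9 -0.7 -0.4] 85.2
```

arm_command:
  moves:
    - [0,0,-2,4,35,0,1]
    - [0,0,-4,8,70,0,1]
    - [0,0,-6,12,106,0,1]
    - [0,0,-8,16,142,0,1]
    - [0,0,-10,20,178,0,1]
    - [0,0,-12,24,214,0,1]
    - [0,0,-13,28,250,0,1]
    - [0,0,-13,32,286,0,1]
    - [0,0,-13,35,322,5,1]
    - [0,0,-13,38,356,10,1]
    - [0,0,-13,41,385,14,1]
    - [0,0,-13,41,398,14,1]

```text
time: 7.05
ee_pos: [436.8, 204.6, 166.3]
ee_rot: [179.9, -0.1, -159.9]
ft_force: [-0.1, -0.6, -1.2]
finger_gap: 85.5
finger_force: 0.0
```

```bash
python3 d.py 440.7 199.3 31 199.8
python3 - <<'E'
from h import *
cv2.imwrite("pics/sc2full.png",bot.read_camera("scene"))
E
```

```text
rot [ 0.1 -0.1  0.3] shift [ -2.   -6.6 135.3] t 7.0 pos [436.8 204.6 166.3] [ 1.799e+02 -1.000e-01 -1.599e+02] f [-0.1 -0.6 -1.2] 85.5
```

arm_command:
  moves:
    - [0,0,0,-2,-5,0,1]
    - [0,0,0,-2,-5,20,1]
    - [0,0,0,-2,-5,40,1]
    - [0,0,0,-2,-5,55,1]
    - [0,0,0,-2,-5,60,1]
    - [0,0,0,-2,-5,60,1]

```text
time: 7.6
ee_pos: [442.3, 193.8, 106.1]
ee_rot: [-179.9, -0.2, -160.3]
ft_force: [-0.4, 0.6, -0.1]
finger_gap: 85.3
finger_force: 0.0
```

```bash
python3 d.py 440.7 199.3 31 199.8
python3 - <<'E'
from h import *
im=cv2.imread("pics/sc2full.png")[170:310,90:230];cv2.imwrite("pics/c2.png",cv2.resize(im,(560,560),interpolation=2))
E
```

```text
rot [-0.1 -0.2 -0.1] shift [-0.6  5.9 75.1] t 7.6 pos [442.3 193.8 106.1] [-179.9   -0.2 -160.3] f [-0.4  0.6 -0.1] 85.3
```

View pics/c2.png

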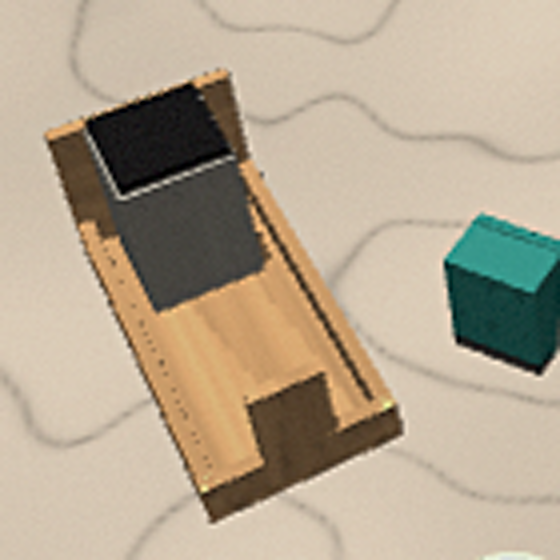

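The large tin stands upright on the caddy floor at (180,200), square with the walls, centred and close to the stop board. Now the medium tin.

arm_command:
  moves:
    - [0,0,0,-1,5,0,1]
    - [0,0,0,-1,6,20,1]
    - [0,0,0,-1,6,45,1]
    - [0,0,0,-1,6,65,1]
    - [0,0,0,-1,6,75,1]
    - [0,0,0,-1,6,75,1]
    - [0,0,0,-1,6,75,1]

```text
time: 8.18
ee_pos: [441.9, 202.3, 32.8]
ee_rot: [180.0, 0.0, -160.2]
ft_force: [-0.2, -0.3, -0.2]
finger_gap: 85.3
finger_force: 0.0
```

```bash
python3 d.py 440.7 199.3 31 199.8
```

```text
rot [0. 0. 0.] shift [ 2.2 -2.4  1.8] t 8.2 pos [441.9 202.3  32.8] [ 180.     0.  -160.2] f [-0.2 -0.3 -0.2] 85.3
```

arm_command:
  moves:
    - [0,0,0,2,-2,1,1]
    - [0,0,0,2,-2,1,0.3]
    - [0,0,0,2,-2,1,0]
    - [0,0,0,2,-2,1,0]
    - [0,0,0,2,-2,1,0]
    - [0,0,0,2,-2,1,0]
    - [0,0,0,2,-2,1,0]

```text
time: 8.77
ee_pos: [440.9, 199.7, 32.3]
ee_rot: [180.0, 0.1, -160.2]
ft_force: [-0.3, -1.2, 6.7]
finger_gap: 51.5
finger_force: 63.2
```

```bash
python3 d.py -2 0 160 186.8 c
```

```text
rot [ 0.   0.1 13. ] shift [  -5.4 -408.  -127.8] t 8.8 pos [440.9 199.7  32.3] [ 1.800e+02  1.000e-01 -1.602e+02] f [-0.3 -1.2  6.7] 51.5
```

arm_command:
  moves:
    - [0,0,0,0,0,-20,0]
    - [0,0,0,0,0,-55,0]
    - [0,0,0,0,0,-90,0]
    - [0,0,1,0,-15,-115,0]
    - [0,0,3,0,-45,-128,0]
    - [0,0,5,-1,-80,-128,0]
    - [0,0,7,-2,-115,-128,0]
    - [0,0,9,-3,-150,-128,0]
    - [0,0,11,-4,-185,-128,0]
    - [0,0,13,-5,-220,-128,0]
    - [0,0,13,-5,-255,-128,0]
    - [0,0,13,-5,-290,-128,0]

```text
time: 9.77
ee_pos: [543.5, -73.3, 159.6]
ee_rot: [-180.0, 0.0, -173.2]
ft_force: [0.4, 0.8, -1.8]
finger_gap: 51.2
finger_force: 62.6
```

```bash
python3 d.py -2 0 160 186.8 c
```

```text
rot [-0.  0.  0.] shift [ -27.2 -113.1   -0.4] t 9.8 pos [543.5 -73.3 159.6] [-180.     0.  -173.2] f [ 0.4  0.8 -1.8] 51.2
```

arm_command:
  moves:
    - [0,0,0,-9,-35,0,0]
    - [0,0,0,-18,-70,0,0]
    - [0,0,0,-28,-100,0,0]
    - [0,0,0,-35,-113,0,0]
    - [0,0,0,-35,-113,0,0]
    - [0,0,0,-35,-113,0,0]

```text
time: 10.27
ee_pos: [591.0, -180.1, 159.0]
ee_rot: [180.0, -0.0, -173.3]
ft_force: [-1.0, 0.2, -1.2]
finger_gap: 51.1
finger_force: 62.7
```

```bash
python3 d.py 6 0 38 186.8 c
```

```text
rot [ 0.  -0.  -0.1] shift [ -0.7  -1.6 121. ] t 10.3 pos [ 591.  -180.1  159. ] [ 180.    -0.  -173.3] f [-1.   0.2 -1.2] 51.1
```

arm_command:
  moves:
    - [0,0,0,-1,-2,20,0]
    - [0,0,0,-1,-2,50,0]
    - [0,0,0,-1,-2,80,0]
    - [0,0,0,-1,-2,100,0]
    - [0,0,0,-1,-2,110,0]
    - [0,0,0,-1,-2,114,0]
    - [0,0,0,-1,-2,117,0]
    - [0,0,0,-1,-2,119,0]
    - [0,0,0,-1,-2,119,0]

```text
time: 11.02
ee_pos: [593.4, -181.4, 41.3]
ee_rot: [-180.0, 0.1, -173.2]
ft_force: [-0.1, 0.7, -0.3]
finger_gap: 51.3
finger_force: 62.7
```

```bash
python3 d.py -8 0 38 186.8 c
```

```text
rot [-0.   0.1  0. ] shift [15.6  0.1  3.2] t 11.0 pos [ 593.4 -181.4   41.3] [-1.800e+02  1.000e-01 -1.732e+02] f [-0.1  0.7 -0.3] 51.3
```

Hovering just above the floor. Slide toward the stop in this state, then lower.

arm_command:
  moves:
    - [0,0,0,3,0,0,0]
    - [0,0,0,6,0,0,0]
    - [0,0,0,9,0,0,0]
    - [0,0,0,11,0,0,0]
    - [0,0,0,13,0,0,0]
    - [0,0,0,13,0,0,0]
    - [0,0,0,13,0,0,0]

```text
time: 11.6
ee_pos: [579.6, -183.1, 40.4]
ee_rot: [180.0, -0.0, -173.2]
ft_force: [-0.1, 0.0, -1.1]
finger_gap: 51.3
finger_force: 62.7
```

```bash
python3 d.py -8 0 38 186.8 c
```

```text
rot [ 0. -0.  0.] shift [1.6 0.2 2.4] t 11.6 pos [ 579.6 -183.1   40.4] [ 180.    -0.  -173.2] f [-0.1  0.  -1.1] 51.3
```

arm_command:
  moves:
    - [0,0,0,0,0,1,0]
    - [0,0,0,0,0,2,0]
    - [0,0,0,0,0,3,0]
    - [0,0,0,0,0,3,0]

```text
time: 11.93
ee_pos: [579.7, -183.1, 38.3]
ee_rot: [-180.0, -0.0, -173.2]
ft_force: [-2.6, 1.0, 9.5]
finger_gap: 51.2
finger_force: 63.9
```

arm_command:
  moves:
    - [0,0,0,0,0,0,0.3]
    - [0,0,0,0,0,0,1]
    - [0,0,0,0,0,0,1]
    - [0,0,0,0,0,0,1]
    - [0,0,0,0,0,-1,1]
    - [0,0,0,0,0,-20,1]
    - [0,0,0,0,0,-55,1]
    - [0,0,0,0,0,-90,1]
    - [0,0,0,0,0,-120,1]
    - [0,0,0,0,0,-135,1]

```text
time: 12.77
ee_pos: [581.7, -183.5, 176.2]
ee_rot: [-179.9, 0.3, -173.2]
ft_force: [0.2, -0.1, 0.2]
finger_gap: 85.3
finger_force: 0.0
```

```bash
python3 d.py 487.5 436.2 170 163
```

```text
rot [-0.1  0.3 23.8] shift [ 20.1 626.5   4.9] t 12.8 pos [ 581.7 -183.5  176.2] [-179.9    0.3 -173.2] f [ 0.2 -0.1  0.2] 85.3
```

arm_command:
  moves:
    - [0,0,2,1,35,0,1]
    - [0,0,4,2,72,0,1]
    - [0,0,6,3,110,0,1]
    - [0,0,8,5,148,0,1]
    - [0,0,10,6,186,0,1]
    - [0,0,12,8,224,0,1]
    - [0,0,14,9,262,0,1]
    - [0,0,16,10,300,0,1]
    - [0,0,18,12,338,0,1]
    - [0,0,20,14,376,0,1]
    - [0,0,22,15,414,0,1]
    - [0,0,23.8,16,450,0,1]

```text
time: 13.77
ee_pos: [509.7, 264.2, 172.3]
ee_rot: [180.0, -0.0, 163.0]
ft_force: [-0.0, -0.3, -0.1]
finger_gap: 85.5
finger_force: 0.0
```

```bash
python3 d.py 487.5 436.2 170 163
```

```text
rot [ 0. -0. -0.] shift [ 71.6 158.    2.3] t 13.8 pos [509.7 264.2 172.3] [180.  -0. 163.] f [-0.  -0.3 -0.1] 85.5
```

arm_command:
  moves:
    - [0,0,0,14,32,0,1]
    - [0,0,0,30,66,0,1]
    - [0,0,0,45,100,0,1]
    - [0,0,0,60,133,0,1]
    - [0,0,0,69,153,0,1]
    - [0,0,0,71.5,158,0,1]
    - [0,0,0,71.5,158,20,1]
    - [0,0,0,71.5,158,45,1]
    - [0,0,0,71.5,158,65,1]
    - [0,0,0,71.5,158,75,1]
    - [0,0,0,71.5,158,75,1]

```text
time: 14.68
ee_pos: [487.2, 431.6, 94.7]
ee_rot: [-179.7, -0.1, 163.0]
ft_force: [-1.0, -0.1, 0.3]
finger_gap: 85.6
finger_force: 0.0
```

```bash
python3 d.py 487.5 436.2 26 163;  python3 - <<'E'
from h import *
cv2.imwrite("pics/sc3full.png",bot.read_camera("scene"))
im=cv2.imread("pics/sc3full.png");cv2.imwrite("pics/c3.png",np.hstack([cv2.resize(im[170:310,90:230],(400,400),interpolation=2),cv2.resize(im[80:180,320:420],(400,400),interpolation=2)]))
E
```

```text
rot [-0.3 -0.1 -0. ] shift [ 0.9  4.8 68.6] t 14.7 pos [487.2 431.6  94.7] [-1.797e+02 -1.000e-01  1.630e+02] f [-1.  -0.1  0.3] 85.6
```

View pics/c3.png

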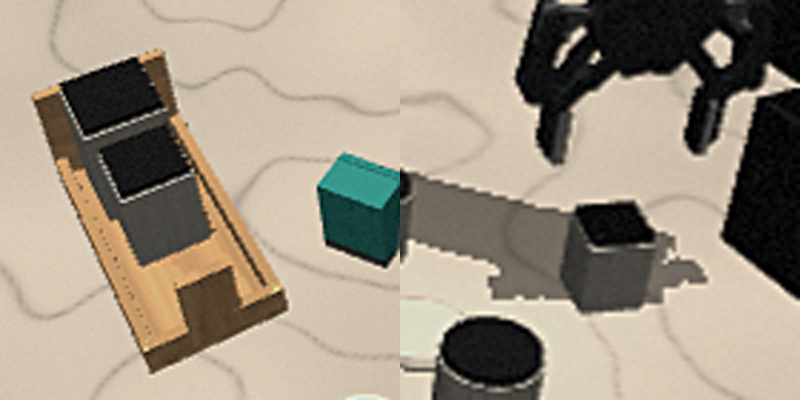

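The left half shows the large and medium tins in a row, square in the caddy. The right half shows the open fingers straddling the small tin at (615,255), clear of the black bin. Descend and grip.

arm_command:
  moves:
    - [0,0,0,0,3,0,1]
    - [0,0,0,0,3,20,1]
    - [0,0,0,0,3,40,1]
    - [0,0,0,0,3,60,1]
    - [0,0,0,0,3,68,1]
    - [0,0,0,0,3,68,1]
    - [0,0,0,0,3,68,1]

```text
time: 15.32
ee_pos: [489.9, 437.3, 30.3]
ee_rot: [179.9, 0.0, 163.0]
ft_force: [-0.2, 0.1, 0.6]
finger_gap: 85.4
finger_force: 0.0
```

```bash
python3 d.py 487.5 436.2 26 163
```

```text
rot [0.1 0.  0. ] shift [ 2.  -1.7  4.3] t 15.3 pos [489.9 437.3  30.3] [179.9   0.  163. ] f [-0.2  0.1  0.6] 85.4
```

arm_command:
  moves:
    - [0,0,0,2,-2,3,1]
    - [0,0,0,2,-2,4,0.3]
    - [0,0,0,2,-2,4,0]
    - [0,0,0,2,-2,4,0]
    - [0,0,0,2,-2,4,0]
    - [0,0,0,2,-2,4,0]
    - [0,0,0,2,-2,4,0]
    - [0,0,0,2,-2,4,0]

```text
time: 15.98
ee_pos: [487.3, 435.9, 26.2]
ee_rot: [179.9, 0.0, 163.0]
ft_force: [0.1, -0.2, 6.5]
finger_gap: 43.0
finger_force: 62.6
```

```bash
python3 d.py 54 0 160 186.8 c
```

```text
rot [  0.1   0.1 -23.8] shift [-324.5 -540.3 -134.3] t 16.0 pos [487.3 435.9  26.2] [179.9   0.  163. ] f [ 0.1 -0.2  6.5] 43.0
```

arm_command:
  moves:
    - [0,0,0,0,0,-20,0]
    - [0,0,0,0,0,-55,0]
    - [0,0,0,0,0,-90,0]
    - [0,0,0,0,0,-120,0]
    - [0,0,-1,-9,-15,-134,0]
    - [0,0,-3,-24,-40,-134,0]
    - [0,0,-5,-42,-70,-134,0]
    - [0,0,-7,-60,-100,-134,0]
    - [0,0,-9,-78,-130,-134,0]
    - [0,0,-11,-96,-160,-134,0]
    - [0,0,-13,-114,-190,-134,0]
    - [0,0,-15,-132,-220,-134,0]

```text
time: 16.98
ee_pos: [548.5, 184.7, 159.0]
ee_rot: [-180.0, -0.0, 178.1]
ft_force: [0.2, 1.1, 0.6]
finger_gap: 43.1
finger_force: 61.9
```

```bash
python3 d.py 54 0 160 186.8 c
```

```text
rot [-0.  -0.  -8.7] shift [-102.8 -357.3   -0.9] t 17.0 pos [548.5 184.7 159. ] [-180.    -0.   178.1] f [0.2 1.1 0.6] 43.1
```

arm_command:
  moves:
    - [0,0,-1,-9,-30,0,0]
    - [0,0,-2,-18,-62,0,0]
    - [0,0,-3,-28,-96,0,0]
    - [0,0,-4,-38,-130,0,0]
    - [0,0,-5,-48,-165,0,0]
    - [0,0,-6,-58,-200,0,0]
    - [0,0,-7,-68,-235,0,0]
    - [0,0,-8,-78,-270,0,0]
    - [0,0,-8.7,-88,-305,0,0]
    - [0,0,-8.7,-96,-335,0,0]
    - [0,0,-8.7,-102,-357,0,0]
    - [0,0,-8.7,-103,-357,0,0]

```text
time: 17.98
ee_pos: [638.6, -182.6, 158.5]
ee_rot: [-179.7, -0.1, -173.8]
ft_force: [-0.2, -1.6, -0.0]
finger_gap: 43.1
finger_force: 61.9
```

arm_command:
  moves:
    - [0,0,0,0,0,0,0]
    - [0,0,0,0,0,0,0]

```text
time: 18.15
ee_pos: [638.8, -172.7, 158.7]
ee_rot: [179.9, -0.1, -173.3]
ft_force: [0.9, 1.8, -0.8]
finger_gap: 42.6
finger_force: 61.9
```

```bash
python3 d.py 54 0 33 186.8 c
```

```text
rot [ 0.1 -0.1 -0.1] shift [ -0.5  -3.4 125.7] t 18.1 pos [ 638.8 -172.7  158.7] [ 1.799e+02 -1.000e-01 -1.733e+02] f [ 0.9  1.8 -0.8] 42.6
```

arm_command:
  moves:
    - [0,0,0,0,0,15,0]
    - [0,0,0,0,0,35,0]
    - [0,0,0,0,0,60,0]
    - [0,0,0,0,0,75,0]
    - [0,0,0,0,0,82,0]
    - [0,0,0,0,0,82,0]
    - [0,0,0,0,0,82,0]
    - [0,0,0,0,0,82,0]

```text
time: 18.82
ee_pos: [640.3, -173.4, 78.6]
ee_rot: [-180.0, 0.1, -173.2]
ft_force: [0.2, -0.8, -0.0]
finger_gap: 43.0
finger_force: 61.9
```

```bash
python3 d.py 54 0 33 186.8 c
```

```text
rot [-0.   0.1 -0. ] shift [ 1.1 -2.3 45.6] t 18.8 pos [ 640.3 -173.4   78.6] [-1.800e+02  1.000e-01 -1.732e+02] f [ 0.2 -0.8 -0. ] 43.0
```

arm_command:
  moves:
    - [0,0,0,1,-2,10,0]
    - [0,0,0,1,-2,22,0]
    - [0,0,0,1,-2,34,0]
    - [0,0,0,1,-2,40,0]
    - [0,0,0,1,-2,42,0]
    - [0,0,0,1,-2,43,0]
    - [0,0,0,4,-2,43,0]
    - [0,0,0,7,-2,43,0]
    - [0,0,0,10,-2,43,0]
    - [0,0,0,12,-2,43,0]
    - [0,0,0,12,-2,43,0]

```text
time: 19.73
ee_pos: [627.1, -177.7, 34.7]
ee_rot: [-180.0, -0.0, -173.3]
ft_force: [-0.2, -0.8, -1.1]
finger_gap: 42.7
finger_force: 61.9
```

```bash
python3 d.py 40 0 32 186.8 c
```

```text
rot [-0.  -0.  -0.1] shift [1.4 0.4 2.7] t 19.7 pos [ 627.1 -177.7   34.7] [-180.    -0.  -173.3] f [-0.2 -0.8 -1.1] 42.7
```

arm_command:
  moves:
    - [0,0,0,0,0,1,0]
    - [0,0,0,0,0,2,0]
    - [0,0,0,0,0,3,0]
    - [0,0,0,0,0,3,0]

```text
time: 20.07
ee_pos: [627.8, -177.4, 32.1]
ee_rot: [-180.0, 0.0, -173.3]
ft_force: [-1.7, -0.1, 7.0]
finger_gap: 43.3
finger_force: 62.7
```

arm_command:
  moves:
    - [0,0,0,0,0,0,0.3]
    - [0,0,0,0,0,0,1]
    - [0,0,0,0,0,0,1]
    - [0,0,0,0,0,0,1]
    - [0,0,0,0,0,-1,1]
    - [0,0,0,0,0,-20,1]
    - [0,0,0,0,0,-55,1]
    - [0,0,0,0,0,-90,1]
    - [0,0,0,0,0,-110,1]
    - [0,0,0,0,0,-110,1]

```text
time: 20.9
ee_pos: [631.1, -178.0, 146.7]
ee_rot: [-179.8, 0.5, -173.3]
ft_force: [1.6, -0.5, 0.4]
finger_gap: 85.6
finger_force: 0.0
```

```bash
python3 d.py 631 50 120 167
```

```text
rot [-0.1  0.5 19.7] shift [-26.3 226.6  26.2] t 20.9 pos [ 631.1 -178.   146.7] [-179.8    0.5 -173.3] f [ 1.6 -0.5  0.4] 85.6
```

arm_command:
  moves:
    - [0,0,2,-3,25,3,0.8]
    - [0,0,5,-6,55,8,0.8]
    - [0,0,8,-10,90,13,0.8]
    - [0,0,11,-14,125,18,0.8]
    - [0,0,14,-18,160,22,0.8]
    - [0,0,17,-22,190,25,0.8]
    - [0,0,19.7,-25,212,26,0.8]
    - [0,0,19.7,-26,224,26,0.8]
    - [0,0,19.7,-26,226.5,26,0.8]
    - [0,0,19.7,-26,226.5,26,0.8]
    - [0,0,19.7,-26,226.5,26,0.8]

```text
time: 21.82
ee_pos: [626.9, 48.0, 115.2]
ee_rot: [-179.9, 0.0, 166.9]
ft_force: [-0.2, -0.6, 0.2]
finger_gap: 68.2
finger_force: 0.0
```

```bash
python3 d.py 631 50 26 167;  python3 - <<'E'
from h import *
im=bot.read_camera("scene")
cv2.imwrite("pics/c4.png",np.hstack([cv2.resize(im[170:310,90:230],(400,400),interpolation=2),cv2.resize(im[160:280,190:310],(400,400),interpolation=2)]))
E
```

```text
rot [-0.1  0.  -0.1] shift [-3.5  3.  89.2] t 21.8 pos [626.9  48.  115.2] [-179.9    0.   166.9] f [-0.2 -0.6  0.2] 68.2
```

View pics/c4.png

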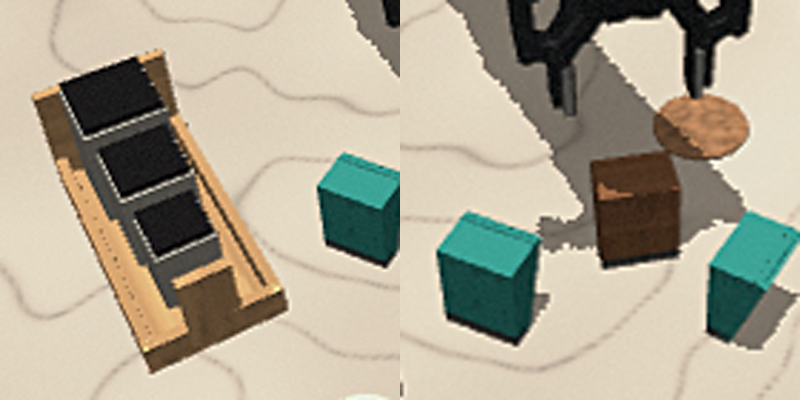

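The three tins stand in order in the caddy, leaving a gap at the post around (200,285). The fingers are above the brown wedge at (640,205) and straddle it, clear of both turquoise ones. Descend.

arm_command:
  moves:
    - [0,0,0,-3,2,0,0.8]
    - [0,0,0,-3,2,20,0.8]
    - [0,0,0,-3,2,45,0.8]
    - [0,0,0,-3,2,70,0.8]
    - [0,0,0,-3,2,85,0.8]
    - [0,0,0,-3,2,88,0.8]
    - [0,0,0,-3,2,88,0.8]

```text
time: 22.45
ee_pos: [629.7, 50.5, 26.3]
ee_rot: [-179.9, -0.1, 166.9]
ft_force: [-0.5, -0.1, 0.1]
finger_gap: 68.1
finger_force: 0.0
```

```bash
python3 d.py 631 50 26 167
```

```text
rot [-0.1 -0.1 -0.1] shift [-1.3 -0.2  0.3] t 22.4 pos [629.7  50.5  26.3] [-1.799e+02 -1.000e-01  1.669e+02] f [-0.5 -0.1  0.1] 68.1
```

arm_command:
  moves:
    - [0,0,0,-1,0,0,0.6]
    - [0,0,0,-1,0,0,0.2]
    - [0,0,0,-1,0,0,0]
    - [0,0,0,-1,0,0,0]
    - [0,0,0,-1,0,0,0]
    - [0,0,0,-1,0,0,0]
    - [0,0,0,-1,0,-15,0]
    - [0,0,0,-1,0,-45,0]
    - [0,0,0,-1,0,-80,0]
    - [0,0,0,-1,0,-110,0]
    - [0,0,0,-1,0,-114,0]
    - [0,0,0,-1,0,-114,0]

```text
time: 23.45
ee_pos: [632.8, 52.0, 143.9]
ee_rot: [179.9, 0.3, 167.0]
ft_force: [0.2, 0.4, -0.7]
finger_gap: 49.4
finger_force: 62.4
```

```bash
python3 d.py 77 0 140 186.8 c
```

```text
rot [  0.1   0.3 -19.8] shift [ -79.4 -212.7    3.9] t 23.4 pos [632.8  52.  143.9] [179.9   0.3 167. ] f [ 0.2  0.4 -0.7] 49.4
```

arm_command:
  moves:
    - [0,0,-2,-6,-18,0,0]
    - [0,0,-4,-15,-42,0,0]
    - [0,0,-7,-25,-68,0,0]
    - [0,0,-10,-35,-95,0,0]
    - [0,0,-13,-45,-122,0,0]
    - [0,0,-16,-55,-149,0,0]
    - [0,0,-18,-64,-176,0,0]
    - [0,0,-19.8,-72,-198,0,0]
    - [0,0,-19.8,-75,-209,0,0]
    - [0,0,-19.8,-76,-212,0,0]
    - [0,0,-19.8,-76,-212,0,0]
    - [0,0,-19.8,-76,-212,0,0]

```text
time: 24.45
ee_pos: [657.4, -169.2, 140.6]
ee_rot: [179.9, -0.1, -173.1]
ft_force: [0.0, 0.5, -0.9]
finger_gap: 49.2
finger_force: 62.4
```

```bash
python3 d.py 73 0 95 186.8 c
```

```text
rot [ 0.1 -0.1  0.1] shift [-0.5 -4.6 45.6] t 24.4 pos [ 657.4 -169.2  140.6] [ 1.799e+02 -1.000e-01 -1.731e+02] f [ 0.   0.5 -0.9] 49.2
```

arm_command:
  moves:
    - [0,0,0,-0.5,-3,10,0]
    - [0,0,0,-0.5,-4,22,0]
    - [0,0,0,-0.5,-4,34,0]
    - [0,0,0,-0.5,-4,40,0]
    - [0,0,0,-0.5,-4,40,0]
    - [0,0,0,-0.5,-4,40,0]

```text
time: 24.95
ee_pos: [658.1, -175.4, 100.3]
ee_rot: [180.0, -0.1, -173.2]
ft_force: [0.5, -0.4, -0.9]
finger_gap: 49.0
finger_force: 62.4
```

```bash
python3 d.py 73 0 60 186.8 c;  python3 - <<'E'
from h import *
im=bot.read_camera("scene");t=bot.read_camera("top")
cv2.imwrite("pics/c5.png",np.hstack([cv2.resize(im[190:310,90:210],(400,400),interpolation=2),cv2.resize(t[110:220,310:420],(400,400),interpolation=2)]))
E
```

```text
rot [ 0.  -0.1  0. ] shift [-0.5  1.8 40.3] t 24.9 pos [ 658.1 -175.4  100.3] [ 1.800e+02 -1.000e-01 -1.732e+02] f [ 0.5 -0.4 -0.9] 49.0
```

View pics/c5.png

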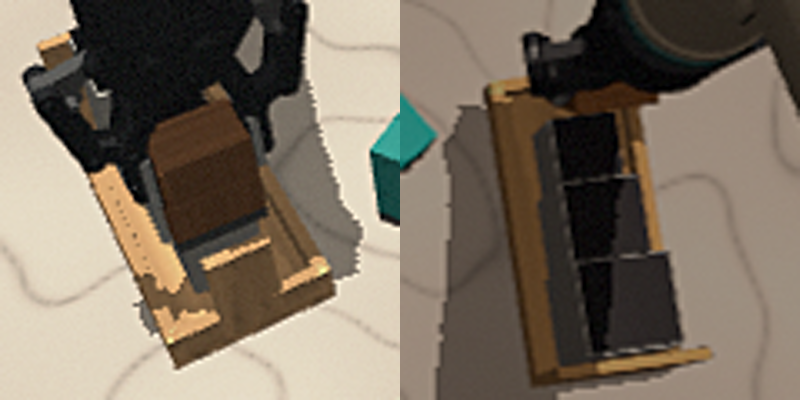

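The wedge hangs just above the gap, behind the post (post top around (235,250) in the left picture), and the tins are lined up in the top view. Lower it gently.

arm_command:
  moves:
    - [0,0,0,0,1,5,0]
    - [0,0,0,0,1,11,0]
    - [0,0,0,0,1,17,0]
    - [0,0,0,0,1,23,0]
    - [0,0,0,0,1,29,0]
    - [0,0,0,0,1,35,0]
    - [0,0,0,0,1,40,0]
    - [0,0,0,0,1,40,0]

```text
time: 25.72
ee_pos: [659.0, -174.6, 60.5]
ee_rot: [180.0, 0.0, -173.2]
ft_force: [1.9, -0.6, -0.8]
finger_gap: 49.4
finger_force: 62.6
```

```bash
python3 d.py 77 0 40 186.8 c
```

```text
rot [0. 0. 0.] shift [-3.5  1.1 20.5] t 25.7 pos [ 659.  -174.6   60.5] [ 180.     0.  -173.2] f [ 1.9 -0.6 -0.8] 49.4
```

arm_command:
  moves:
    - [0,0,0,0,1,3,0]
    - [0,0,0,-1,1,6,0]
    - [0,0,0,-2,1,9,0]
    - [0,0,0,-2.5,1,12,0]
    - [0,0,0,-2.5,1,12,0]

```text
time: 26.13
ee_pos: [661.7, -173.4, 49.1]
ee_rot: [-180.0, 0.1, -173.2]
ft_force: [4.4, -0.5, -0.4]
finger_gap: 49.3
finger_force: 62.6
```

arm_command:
  moves:
    - [0,0,0,-0.5,0,2,0]
    - [0,0,0,-1,0,4,0]
    - [0,0,0,-1,0,6,0]
    - [0,0,0,-1,0,6,0]

```text
time: 26.47
ee_pos: [663.6, -173.3, 43.7]
ee_rot: [-180.0, 0.2, -173.2]
ft_force: [6.0, 0.3, 2.3]
finger_gap: 49.2
finger_force: 62.9
```

arm_command:
  moves:
    - [0,0,0,0,0,0,0.4]
    - [0,0,0,0,0,0,0.8]
    - [0,0,0,0,0,0,0.8]
    - [0,0,0,0,0,0,0.8]
    - [0,0,0,0,0,-20,0.8]
    - [0,0,0,0,0,-40,0.8]
    - [0,0,0,0,0,-60,0.4]
    - [0,0,0,0,0,-60,0]
    - [0,0,0,0,0,-60,0]
    - [0,0,0,0,0,-60,0]
    - [0,0,0,0,0,-60,0]
    - [0,0,0,0,0,-60,0]

```text
time: 27.47
ee_pos: [660.7, -173.3, 101.8]
ee_rot: [180.0, -0.2, -173.2]
ft_force: [-0.1, -0.3, 0.3]
finger_gap: 0.3
finger_force: 0.0
```

```bash
python3 d.py 80 0 78 186.8 c
```

```text
rot [ 0.  -0.2  0. ] shift [-4.8  0.  23.8] t 27.5 pos [ 660.7 -173.3  101.8] [ 180.    -0.2 -173.2] f [-0.1 -0.3  0.3] 0.3
```

arm_command:
  moves:
    - [0,0,0,-4,0,6,0]
    - [0,0,0,-5,0,12,0]
    - [0,0,0,-5,0,17,0]
    - [0,0,0,-5,0,20,0]
    - [0,0,0,-5,0,22,0]
    - [0,0,0,-5,0,24,0]
    - [0,0,0,-5,0,24,0]

```text
time: 28.05
ee_pos: [666.5, -172.8, 78.8]
ee_rot: [180.0, -0.0, -173.2]
ft_force: [0.7, -0.1, 0.0]
finger_gap: -0.0
finger_force: 0.0
```

arm_command:
  moves:
    - [0,0,0,0,0,1,0]
    - [0,0,0,0,0,2,0]
    - [0,0,0,0,0,3,0]
    - [0,0,0,0,0,4,0]
    - [0,0,0,0,0,5,0]
    - [0,0,0,0,0,5,0]

```text
time: 28.55
ee_pos: [666.7, -172.9, 74.1]
ee_rot: [180.0, -0.0, -173.2]
ft_force: [0.3, -0.3, -0.3]
finger_gap: -0.3
finger_force: 0.0
```

arm_command:
  moves:
    - [0,0,0,0,0,1,0]
    - [0,0,0,0,0,2,0]
    - [0,0,0,0,0,3,0]
    - [0,0,0,0,0,4,0]
    - [0,0,0,0,0,4,0]

```text
time: 28.97
ee_pos: [666.9, -173.0, 73.2]
ee_rot: [-180.0, 0.0, -173.2]
ft_force: [-5.4, 0.6, 17.0]
finger_gap: -0.1
finger_force: 8.1
```

Run:
```python
from h import *
im=bot.read_camera("scene");t=bot.read_camera("top")
cv2.imwrite("pics/c6.png",np.hstack([cv2.resize(im[190:310,90:210],(400,400),interpolation=2),cv2.resize(t[110:220,310:420],(400,400),interpolation=2)]))
```

```text
(no output)
```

View pics/c6.png

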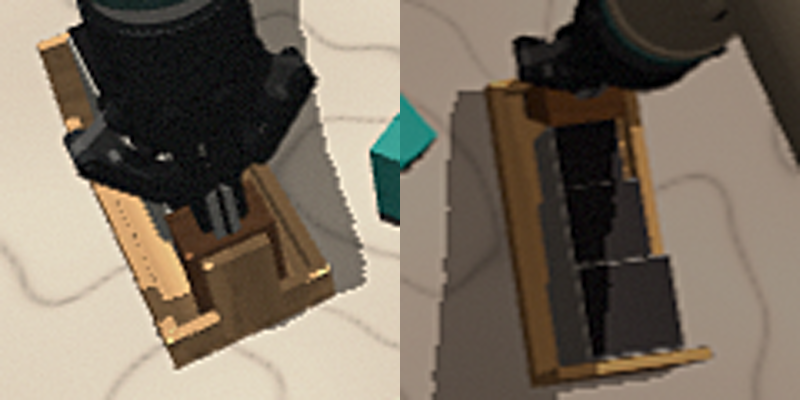

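The wedge is seated behind the post at about (235,215) in the left picture, with the fingers pressing its top at 17 N. Its height implies the foot is about 11–12 mm above the counter. Press slightly more, then retreat.

arm_command:
  moves:
    - [0,0,0,0,0,1,0]
    - [0,0,0,0,0,2,0]
    - [0,0,0,0,0,2,0]
    - [0,0,0,0,0,2,0]

```text
time: 29.4
ee_pos: [667.0, -173.1, 72.8]
ee_rot: [-179.9, 0.0, -173.2]
ft_force: [-8.2, 1.8, 25.7]
finger_gap: -0.5
finger_force: 12.6
```

arm_command:
  moves:
    - [0,0,0,0,0,-5,0]
    - [0,0,0,0,0,-20,0]
    - [0,0,0,0,0,-50,0]
    - [0,0,0,0,0,-80,0]
    - [0,0,0,0,20,-110,0]
    - [0,0,0,0,50,-120,0]
    - [0,0,0,0,85,-120,0]
    - [0,0,0,0,120,-120,0]
    - [0,0,0,0,155,-120,0]
    - [0,0,0,0,190,-120,0]
    - [0,0,0,0,225,-120,0]
    - [0,0,0,0,225,-120,0]

```text
time: 30.4
ee_pos: [638.7, 62.2, 188.7]
ee_rot: [179.6, 0.0, -172.5]
ft_force: [-0.9, 1.8, 0.7]
finger_gap: -0.2
finger_force: 0.0
```

Run:
```python
from fit import *
im=bot.read_camera("scene");t=bot.read_camera("top");ims={'scene':im,'top':t}
p=np.radians(6.8);c,s=np.cos(p),np.sin(p)
P=lambda x:np.array([585.9+c*x,-182.2+s*x,p])
ov={k:v.copy() for k,v in ims.items()}
S=4
o=[]
for cam,(a,b,l,r) in(('scene',(190,305,95,205)),('top',(110,220,315,415))):
    v=cv2.resize(ims[cam][a:b,l:r],None,fx=S-.1,fy=S-.1,interpolation=2);k=S-.1
    for n,x in(('large',-64),('medium',-8),('small',40),('wedge',86)):
        q=P(x);z=12 if n=='wedge' else 6
        h=cv2.convexHull(proj(cam,rt(q,M[n][0])+[0,0,z]).astype(np.float32))[:,0]
        cv2.polylines(v,[np.round((h-[l,a]+.5)*k).astype(int)],True,(0,0,255),1)
    o.append(cv2.resize(v,(400,430)))
cv2.imwrite('pics/fin.png',np.hstack(o));print(bot.state()['ee_pos'],bot.state()['ft_force'])
```

```text
[639.82997746  53.32438181 188.42577414] [ 0.26918591 -0.4697568  -0.68257736]
```

View pics/fin.png

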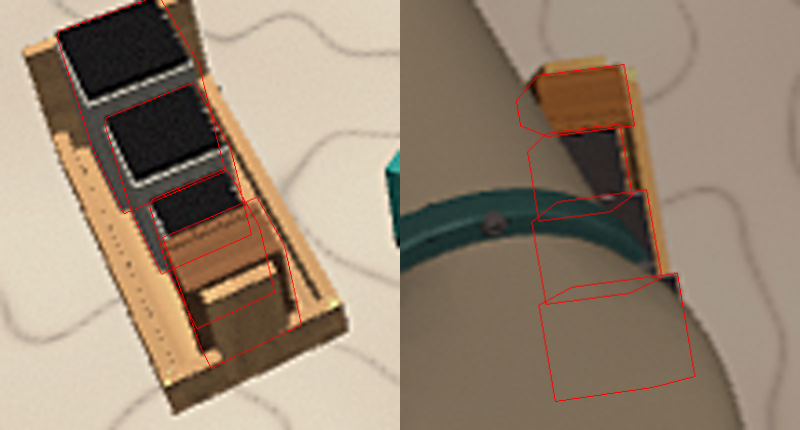

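The tins and wedge match the target outlines to within about 2 mm in the scene view: tins at (120,45), (165,130) and (200,205), wedge tight at the post. The arm is clear, so I'm handing in.

```bash
python3 -c "
from bench import bot
print(bot.hand_in())"
```

```text
the job is handed in; nothing more can be done
None
```

The three square tins are packed in order in the caddy with the wedge pressed in tight (about 26 N), the arm never went near the round tins, and the job was handed in at about 30 s; no verdict was returned.

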